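# Pack a sample tube and close the transport case

## Task

Draw the blue-capped centrifuge tube out of its slanted rest and lay it flat in the foam cradle of the open orange transport case, along the cradle, either way round, without dropping it. Then gently lower the hinged lid until it is fully closed, and leave the jars and the stopper standing where they are.

Things in the scene. Friction and masses are not known exactly. Their poses are not given: they have to be found in the camera images.
- tube: Capped 50 ml centrifuge tube, whitish barrel, blue cap, 120 mm long, 30 to 60 g. y axis = tube axis, towards the cap. Origin: at half length, on the tube's side, 17 mm from the axis along -z. Along y: conical tip -60 to -46 mm, round barrel of 29 mm diameter -46 to +41, cap of 34 mm diameter +41 to +60. A 12 mm wide flat runs along the barrel on the origin's side, level with the cap.
- tube_mid (a point): Middle of the tube, on its axis at half length; axes as the tube's. At the start the tube's y axis rises 35 degrees above level towards the rest's +x, its z axis points up and back over the rest, and the barrel is free of the rest from y = +4 mm up to the cap.
- tube_rest: Fixed yellow slanted rest on a grey base plate 120 x 76 mm. Origin under it on the bench, z up. A square sleeve, 34 mm wide and 34 mm high inside, closed at its low end (at x = -55, z = 16 mm), rises at 35 degrees above level towards the rest's +x, which points away from the robot and to its left. Its upper and side walls are 44 mm long, the lower wall 63 mm.
- rest_mouth (a point): Middle of the sleeve's mouth, 44 mm up from its low end. The walls keep the tube from being lifted straight up or turned: draw it 60 mm or more along its own axis first.
- case: Fixed orange open-topped case, outside 124 (x) x 170 (y) x 46 mm high, walls 4 mm. Origin under its centre on the bench, z up; hinge on the +x side, away from the robot. Four black foam blocks, up to z = 27 mm, leave a 42 mm wide channel along y at both ends (|y| 42 to 81 mm), centred at x = -8 mm: the cradle. Between them (|y| under 42 mm) all the inner width is free for fingers.
- cradle (a point): Middle of the cradle on the inner floor of the case (z = 5 mm); axes as the case's. The tube is to lie along y with its middle over this point; its axis is then 15 to 17 mm above the floor, and the tube is all below the case's rim.
- lid (a joint): Lid angle, rad: 0 closed, 1.92 at its stop; starts at 1.65 to 1.88, past upright, leaning away from the robot. Flat orange plate 124 x 170 mm, 8 mm thick (the raised panel is only decoration), 150 g, hinged at its far edge. A friction hinge (0.13 N m) holds it at any angle; about 2 N at its edge, from behind, pushes it over.
- lid_hinge (a point): Middle of the hinge axis, which runs along the case's y; fixed on the case at x = +62, z = 47 mm, level with the lid's inner face. Axes as the case's.
- lid_front (a point): middle of the lid's free edge on its outer face, 124 mm from the hinge axis and 8 mm outward; moves with the lid. A tab 40 mm wide stands 9 mm past this edge.
- powder_jar: Bystander: white-capped jar, 60 mm diameter, 85 mm high; origin under its centre
- green_jar: Bystander: open green jar, 68 mm diameter, 99 mm high; origin under its centre
- stopper: Bystander: red-brown rubber stopper, 29 mm diameter, 26 mm high, standing on the bench; origin under its centre
There are look-alikes about, which are no part of the job. Leave any brown or purple look-alike of the tube_rest alone.

How it is judged:
By the outcome, as a careful person would: the job done as asked, in the order asked, and still so for the second after the job is handed in, with the robot touching nothing.
It also fails if it takes over 58 s, if anything falls off the work surface, if the arm or the gripper's body presses on something with over 40 N, if the wrist force passes 120 N, or if a joint passes its speed limit or range.

## Robot

A 7-joint arm with a two-finger parallel gripper is mounted at the origin on a cart in front of the work surface, level with it; the furniture and walls round the work are solid. World frame = base frame: x ahead of the robot, y to its left, z up, the work surface at z = 0. Lengths are in m, angles in rad, forces in N, time in s.
With the tool pointing down it reaches from about 0.4 to 0.875 m from the base axis. Payload 19.3 kg.
Tool frame: the origin (TCP) lies midway between the tips of the shut fingers; the grasp point (between the pads) lies bot.pinch_z behind it (bot.pinch_z is the distance from the TCP to the grasp point, in m); z points along the fingers, y is the line along which they close (so a half turn about z gives the same grasp; the last joint's range is limited). The gripper opens to 85 mm and grips with 20 to 120 N. Pads are 22 mm wide; open, the fingers measure 114 mm over their backs; the gripper's body (76 mm by 85 mm) begins 54 mm behind the grasp point. The pads swing forward as they close: fully open they stand 13 mm farther back than shut.
Start: joints at [1.063, 0.521, -0.036, 1.599, 0.021, 1.021, -0.113], TCP at [0.265, -0.566, 0.231] pointing down, gripper open.
Joint ranges: [-2.91, 2.91], [-0.3, 2.13], [-1.5, 1.42], [0.17, 2.43], [-1.26, 4.41], [0.16, 1.93], [-2.52, 2.52]. Speed limits (rad/s): [1.89, 1.89, 2.39, 2.39, 3.01, 3.01, 3.01].

## Interface

Orientations are given as [roll, pitch, yaw] about the fixed x, y, z axes, in that order (R = Rz(yaw) Ry(pitch) Rx(roll)).
In Python, from workcell import readout, grab_frame, camera_info, workorder, bot gives the robot as it stands. The module is installed in compiled form; this text tells all that it offers.
- The arm moves only by the tool drive_tool, never from a script. Its argument "targets" is a list of rows, each an object of numbers: "dx", "dy", "dz": the shift along the tool's x, y, z as a fraction of full scale; "yaw": the turn about the tool's z as a fraction of full scale; "fingers": the closure, from 0 (fully open) to 1 (shut). In form: [{"dx": .., "dy": .., "dz": .., "yaw": .., "fingers": ..}, ...]. A call has 1 to 20 rows; each row shifts and turns the commanded pose from where the row before left it, along the tool's axes as they then stand; what a row does not reach is not made up. Full scale, the value 1, is 0.1 m for a shift and 90 degrees for a turn. A row lasts 1/10 s, in which the tool goes at most 50 mm and 8.59 degrees, less where a joint would pass 70% of its speed; a pose out of reach is approached as far as the arm can. A call with a number of a shift or a turn outside -1 to 1 is refused whole. A call with a gripper value outside its range is refused whole. The fingers move at their own pace and stop on an object; "squeeze" is the grip in N (left out, the last holds). Time passes only in rows, so rows that do not move let the fingers close. It gives the time, the measured TCP pose, the force, the opening and the grip force at its end, in the units of the state.
- readout.observe(): the state, without advancing time (a new reading comes with each control period).
- grab_frame(name): name is "side" or "top"; returns the picture (400x640x3 uint8, blue, green, red); there is no depth.
- camera_info(name): a dict with "fx", "fy", "cx", "cy" (pixels), "T" (4x4, takes a point from camera to world coordinates). Camera axes: x right, y up, looking along -z (the intrinsics and any distortion apply to the point x, -y, -z); pixel columns grow to the right and rows downward; lengths in m; the calibration is good to about 2 mm. A picture is of the moment at which its call begins. camera_info takes no time and is no camera call.
- workorder.job_done(): hands the job in; it is judged then, once.
The state is a dict: "clock": time; "qpos": joint angles; "qd": joint speeds; "joint_efforts": joint torques, N m; "position": TCP position; "tool_rot": TCP orientation; "force": force on the tool from outside, world axes, zero at the start; "moment": the same for the moment, N m; "grip_width": finger opening in m; "finger_force": force on a finger pad.
Only numpy, scipy, OpenCV 4.12 (cv2) and the standard library are available. Lean on these libraries where they do the work, as an engineer would, in place of code of your own. Each camera call takes 0.05 s, during which the arm holds its last target. There are 200 camera calls.

## Working session

There is one attempt and no reset: what is moved stays moved. The work goes in short steps, Python scripts to look and compute and a tool call to move; the robot and the scene stay as the last step left them, time stands still between calls to the robot, and variables do not carry over. Pictures are saved under pics/ and viewed, at most 10 in all, crops included, and the job is handed in when it is done.

Besides the shell and the picture viewer there is one more tool, called as a command line: name --argument value ..., lists and objects as JSON in quotes. drive_tool: Moves the arm, as the interface text tells. Shift numbers are shares of 0.1 m and turn numbers shares of 90 degrees, none past 1 either way. Its arguments: {"type":"object","properties":{"targets":{"type":"array","items":{"type":"object","properties":{"dx":{"type":"number","minimum":-1,"maximum":1},"dy":{"type":"number","minimum":-1,"maximum":1},"dz":{"type":"number","minimum":-1,"maximum":1},"yaw":{"type":"number","minimum":-1,"maximum":1},"fingers":{"type":"number"}}}},"squeeze":{"type":"number"}},"required":["targets"]}

```bash
mkdir -p pics; python3 - <<'E'
from workcell import readout, grab_frame, camera_info, bot
import cv2,numpy as np
np.set_printoptions(precision=4,suppress=True)
for n in("side","top"):
    cv2.imwrite(f"pics/{n}0.png",grab_frame(n)); print({k:(np.array(v) if k=='T' else v) for k,v in camera_info(n).items()})
print(readout.observe(),bot.pinch_z)
E
```

```text
{'fx': 375.9594187727365, 'fy': 375.9594187727365, 'cx': 321.1899226959242, 'cy': 204.37060953693623, 'T': array([[ 0.9992,  0.0356, -0.0192,  0.5004],
       [-0.037 ,  0.6112, -0.7906, -0.8722],
       [-0.0164,  0.7907,  0.612 ,  0.7886],
       [ 0.    ,  0.    ,  0.    ,  1.    ]])}
{'fx': 439.38261689926463, 'fy': 439.38261689926463, 'cx': 328.0721420540332, 'cy': 200.61524736137343, 'T': array([[ 0.0115,  0.9908, -0.1347,  0.3107],
       [-0.9999,  0.0124,  0.0056,  0.0499],
       [ 0.0072,  0.1347,  0.9909,  1.4988],
       [ 0.    ,  0.    ,  0.    ,  1.    ]])}
{'clock': 0.1, 'qpos': array([ 1.0628,  0.5219, -0.0363,  1.5999,  0.0212,  1.0211, -0.1128]), 'qd': array([ 0.0018, -0.0012,  0.0011,  0.0002, -0.0013,  0.0012, -0.0007]), 'joint_efforts': array([  0.0076, -92.8486,   1.9863, -37.0527,   0.0183,   0.0054,
         0.0001]), 'position': array([ 0.2648, -0.5658,  0.2308]), 'tool_rot': array([-3.1406,  0.0001,  0.4377]), 'force': array([ 0.3217, -0.6932,  0.5069]), 'moment': array([-0.0108,  0.041 , -0.0193]), 'finger_force': 0.0, 'grip_width': 0.08541400785435924} 0.0187
```

View pics/side0.png

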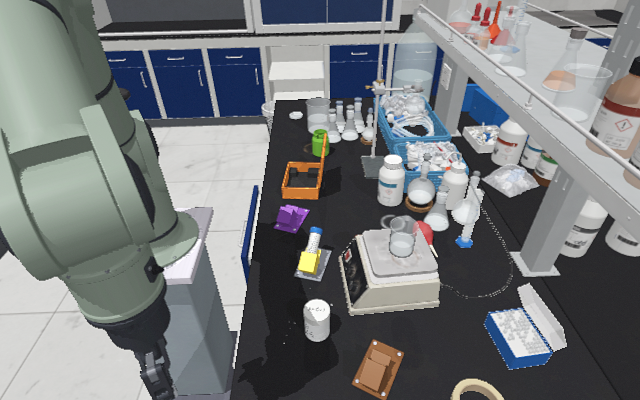

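View pics/top0.png

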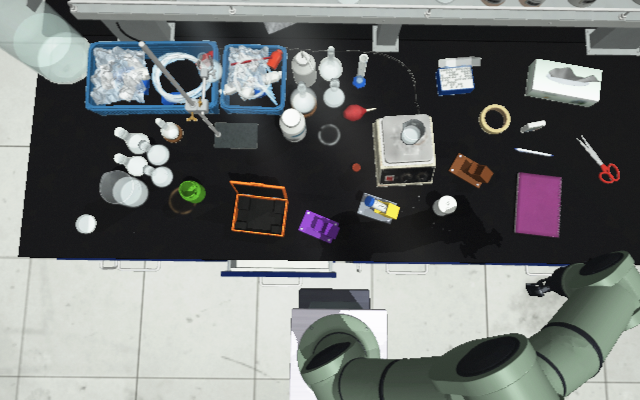

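The side view shows the yellow rest near (310,262) with the blue cap near (316,232), and the orange case near (303,180). In the top view the rest is near (385,210), the cap near (367,202), and the case near (260,208), with its lid leaning away. The powder jar is at (445,205), the green jar at (192,190) and the stopper at (357,167).

```bash
cat > h.py <<'E'
import numpy as np,cv2
from workcell import camera_info
np.set_printoptions(precision=4,suppress=True)
def ray(n,u,v):
    c=camera_info(n);T=np.array(c['T'])
    d=T[:3,:3]@np.array([(u-c['cx'])/c['fx'],-(v-c['cy'])/c['fy'],-1.]);return T[:3,3],d/np.linalg.norm(d)
def plane(n,p,z):
    o,d=ray(n,*p);return o+d*(z-o[2])/d[2]
def tri(ps,pt):
    a,d=ray('side',*ps);b,e=ray('top',*pt)
    s=np.linalg.lstsq(np.c_[d,-e],b-a,rcond=None)[0];p,q=a+d*s[0],b+e*s[1]
    return (p+q)/2,np.linalg.norm(p-q)
def proj(n,P):
    c=camera_info(n);T=np.array(c['T']);p=T[:3,:3].T@(np.array(P)-T[:3,3])
    return np.array([c['cx']-c['fx']*p[0]/p[2],c['cy']+c['fy']*p[1]/p[2]])
def mask(im,lo,hi,box):
    m=cv2.inRange(cv2.cvtColor(im,cv2.COLOR_BGR2HSV),np.array(lo),np.array(hi));k=np.zeros_like(m);x0,y0,x1,y1=box
    k[y0:y1,x0:x1]=m[y0:y1,x0:x1];return k
E
python3 - <<'E'
from h import *
s=cv2.imread('pics/side0.png');t=cv2.imread('pics/top0.png')
a=cv2.resize(s[125:285,270:340],None,fx=3.75,fy=3.75,interpolation=cv2.INTER_CUBIC)
b=cv2.resize(t[160:240,225:325],None,fx=5,fy=5,interpolation=cv2.INTER_CUBIC)[:,:500]
c=cv2.resize(t[185:230,345:410],None,fx=7.6,fy=7.6)[:200]
c=cv2.resize(t[185:225,350:412],(500,322)[:2],interpolation=cv2.INTER_CUBIC)[:,:]
o=np.zeros((600,800,3),np.uint8);o[:,:262]=a[:600,:262]
b=cv2.resize(b,(400,320));o[:320,270:670]=b;c=cv2.resize(c,(425,274));o[322:596,270:695]=c
cv2.imwrite('pics/crop1.png',o)
for n,im,bx in(('side',s,(280,215,340,290)),('top',t,(345,185,415,230))):
  for nm,lo,hi in(('yel',(22,120,90),(35,255,255)),('blue',(100,120,60),(125,255,255))):
    m=mask(im,lo,hi,bx);q=cv2.findNonZero(m)
    print(n,nm,len(q),q.reshape(-1,2).mean(0),cv2.boundingRect(q),cv2.minAreaRect(q))
for n,im,bx in(('side',s,(270,125,340,205)),('top',t,(225,170,300,245))):
    m=mask(im,(5,150,90),(16,255,255),bx);q=cv2.findNonZero(m);print(n,'or',len(q),cv2.convexHull(q).reshape(-1,2).tolist())
E
```

```text
side yel 145 [311.2621 263.1586] (298, 250, 23, 25) ((308.6153869628906, 260.4230651855469), (19.415498733520508, 24.514516830444336), 11.309932708740234)
side blue 73 [315.9315 229.6301] (309, 226, 14, 9) ((315.8823547363281, 229.4706268310547), (13.096923828125, 6.305926322937012), 14.03624439239502)
top yel 223 [389.4664 210.4978] (374, 200, 26, 20) ((386.6000061035156, 209.20001220703125), (24.033308029174805, 13.914020538330078), 18.43494987487793)
top blue 81 [369.0123 200.8025] (365, 196, 10, 11) ((369.04998779296875, 200.8500213623047), (8.854375839233398, 9.803058624267578), 18.43494987487793)
side or 901 [[326, 135], [324, 157], [322, 175], [321, 181], [318, 197], [317, 199], [310, 199], [283, 198], [282, 197], [281, 189], [281, 187], [286, 167], [287, 164], [288, 162], [324, 134], [326, 134]]
top or 678 [[288, 203], [286, 219], [284, 234], [283, 236], [278, 236], [252, 233], [235, 231], [232, 230], [231, 229], [229, 181], [231, 180], [232, 180], [254, 182], [263, 183], [283, 186], [284, 187], [285, 189], [288, 201]]
```

View pics/crop1.png

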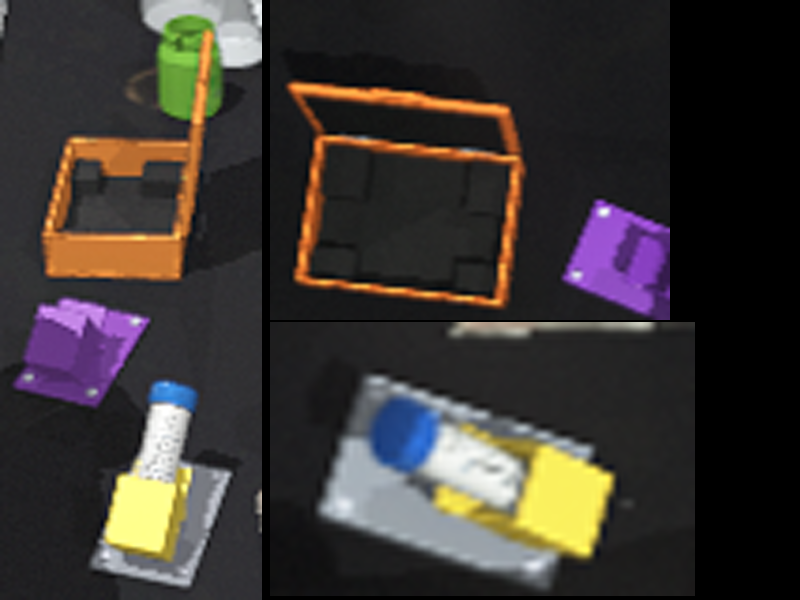

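The enlarged crop shows the case, its lid past upright, and the tube rising left and away out of the yellow rest. From the crop I can read the case rim corners and the base plate corners.

```bash
python3 - <<'E'
from h import *
from scipy.optimize import least_squares
c35,s35=np.cos(np.radians(35)),np.sin(np.radians(35))
def fit(n_list,g):
    def tf(p,L): 
        c,s=np.cos(p[2]),np.sin(p[2]);return np.array([p[0]+c*L[0]-s*L[1],p[1]+s*L[0]+c*L[1],L[2]])
    f=lambda p:np.concatenate([proj(n,tf(p,np.array(L)/1000))-uv for n,L,uv in n_list])
    r=least_squares(f,g);print('fit',r.x,np.degrees(r.x[2]));print(r.fun.reshape(-1,2).round(1).tolist());return r.x,tf
T,S='top','side'
bz=4
# rest
cap=[35.1,0,79.1]
L=[(T,[60,38,bz],(363.4,192.4)),(T,[60,-38,bz],(0,0))]
sd=lambda x,y:(270+x/3.75,125+y/3.75)
tp=lambda x,y:(350+(x-270)/6.855-.4,185+(y-322)/6.855-.4)
tc=lambda x,y:(225+(x-270)/4-.4,160+y/4-.4)
# rest +x: left & away; +y = rotate ccw -> toward robot/left... top view: up=+x,left=+y
L=[(T,[60,-38,bz],tp(362,373)),(T,[-60,-38,bz],tp(592,447)),(T,[-60,38,bz],tp(550,588)),(T,[60,38,bz],tp(320,517)),
   (S,[60,-38,bz],sd(231,471)),(S,[-60,-38,bz],sd(190,585)),(S,[-60,38,bz],sd(93,566))]
p,tf=fit(L,[.4,-.1,1.2])
for n,uv in((T,(369,200.8)),(S,(315.9,229.6))): print(n,'cap pred',proj(n,tf(p,np.array(cap)/1000)),uv)
P,e=tri((315.9,229.6),(369,200.8));print('tri cap',P,e,'pred',tf(p,np.array(cap)/1000))
# case
L=[(T,[62,85,46],tc(316,136)),(T,[62,-85,46],tc(521,158)),(T,[-62,-85,46],tc(505,304)),(T,[-62,85,46],tc(296,280)),
   (S,[-62,85,46],sd(68,140)),(S,[-62,-85,46],sd(44,235)),(S,[62,-85,46],sd(182,236)),(S,[-62,-85,0],sd(48,277)),(S,[62,-85,0],sd(182,279))]
q,tf=fit(L,[.4,.3,0.])
print('cradle',tf(q,np.array([-8,0,5])/1000))
# lid angle: far corner of free edge
for a in(1.65,1.75,1.88):
    pts=[[62-124*np.cos(a),y,47+124*np.sin(a)] for y in(85,-85)]
    print(a,[proj(n,tf(q,np.array(x)/1000)) for x in pts for n in(T,S)])
print('lid seen top',tc(290,85),tc(512,106),'side',sd(206,32))
for nm,n,uv,z in(('powder',T,(445,204),.085),('green',T,(192,189),.099),('stop',T,(357,167),.026)): print(nm,plane(n,uv,z))
E
```

```text
fit [ 0.4924 -0.1267  1.2775] 73.19566554065496
[[0.5, -0.3], [0.3, -0.7], [0.2, -0.2], [0.2, -0.3], [-0.5, -0.5], [0.1, -0.4], [-0.8, -0.4]]
top cap pred [369.4236 201.4763] (369, 200.8)
side cap pred [315.8073 234.6748] (315.9, 229.6)
tri cap [ 0.5029 -0.0901  0.0952] 0.0007405153513956687 pred [ 0.5026 -0.0931  0.0791]
fit [ 0.4608  0.2682 -0.087 ] -4.986128767351633
[[0.5, -0.6], [-0.1, -1.1], [-0.3, -0.5], [0.7, 0.4], [-0.5, -0.6], [-0.1, -0.1], [-0.8, 0.2], [-0.1, -0.5], [-0.5, -0.5]]
cradle [0.4528 0.2688 0.005 ]
1.65 [array([228.8883, 183.6938]), array([322.4089, 132.1875]), array([284.11  , 189.1529]), array([319.8997, 156.5415])]
1.75 [array([229.5168, 179.8556]), array([325.8522, 132.6216]), array([284.6063, 185.2985]), array([323.7259, 157.0164])]
1.88 [array([230.4406, 175.1175]), array([330.2291, 133.6457]), array([285.288 , 180.5328]), array([328.5908, 158.1216])]
lid seen top (229.6, 180.85) (285.1, 186.1) side (324.93333333333334, 133.53333333333333)
powder [ 0.4966 -0.3383  0.085 ]
green [0.5333 0.4804 0.099 ]
stop [ 0.6282 -0.0561  0.026 ]
```

drive_tool --targets '[{"dx":0.1,"dy":-0.08,"fingers":0},{"dx":0.2,"dy":-0.155},{"dx":0.2,"dy":-0.155},{"dx":0.2,"dy":-0.155},{"dx":0.2,"dy":-0.155},{"dx":0.2,"dy":-0.155},{"dx":0.2,"dy":-0.155},{"dx":0.2,"dy":-0.155},{"dx":0.2,"dy":-0.155},{"dx":0.2,"dy":-0.155},{"dx":0.2,"dy":-0.155},{"dx":0.2,"dy":-0.155},{"dx":0.2,"dy":-0.155},{"dx":0.2,"dy":-0.155},{"dx":0.2,"dy":-0.155},{"dx":0.2,"dy":-0.155},{"dx":0.2,"dy":-0.155},{"dx":0.2,"dy":-0.155},{"dx":0.2,"dy":-0.155},{"dx":0.2,"dy":-0.155}]' --squeeze 25

```text
invalid input
```

drive_tool --targets '[{"yaw":-0.09},{"yaw":-0.09},{"yaw":-0.09},{"yaw":-0.09},{"yaw":-0.09},{"yaw":-0.085},{"dx":0}]'

```text
invalid input
```

```bash
cat >> h.py <<'E'
def go(target,yaw=None):
    from workcell import readout
    o=readout.observe();p=np.array(o['position']);w=o['tool_rot'][2]
    d=np.array(target)-p;c,s=np.cos(w),np.sin(w)
    print('t',o['clock'],'p',p,'rpy',np.array(o['tool_rot']),'width',o['grip_width'],'F',np.array(o['force']))
    print('units dx,dy,dz:',10*np.array([c*d[0]+s*d[1],s*d[0]-c*d[1],-d[2]]),'yaw:',None if yaw is None else -(yaw-w)/(np.pi/2))
E
python3 -c "
from h import *
go([.4954,-.1166,.048],1.2775)"
```

```text
t 0.1 p [ 0.2648 -0.5658  0.2308] rpy [-3.1406  0.0001  0.4377] width 0.08541400785435924 F [ 0.3217 -0.6932  0.5069]
units dx,dy,dz: [ 3.993  -3.0911  1.8279] yaw: -0.5346263567410946
```

drive_tool --targets '[{"dx":0.1,"dy":-0.08,"dz":0,"yaw":0,"fingers":0},{"dx":0.2,"dy":-0.155,"dz":0,"yaw":0,"fingers":0},{"dx":0.2,"dy":-0.155,"dz":0,"yaw":0,"fingers":0},{"dx":0.2,"dy":-0.155,"dz":0,"yaw":0,"fingers":0},{"dx":0.2,"dy":-0.155,"dz":0,"yaw":0,"fingers":0},{"dx":0.2,"dy":-0.155,"dz":0,"yaw":0,"fingers":0},{"dx":0.2,"dy":-0.155,"dz":0,"yaw":0,"fingers":0},{"dx":0.2,"dy":-0.155,"dz":0,"yaw":0,"fingers":0},{"dx":0.2,"dy":-0.155,"dz":0,"yaw":0,"fingers":0},{"dx":0.2,"dy":-0.155,"dz":0,"yaw":0,"fingers":0}]' --squeeze 25

```text
clock: 1.1
position: [0.3749, -0.35, 0.2313]
tool_rot: [-3.141, -0.0, 0.438]
force: [0.5, -0.2, -0.2]
grip_width: 0.0854
finger_force: 0.0
```

drive_tool --targets '[{"dx":0.2,"dy":-0.16,"dz":0,"yaw":0,"fingers":0},{"dx":0.2,"dy":-0.16,"dz":0,"yaw":0,"fingers":0},{"dx":0.2,"dy":-0.16,"dz":0,"yaw":0,"fingers":0},{"dx":0.2,"dy":-0.16,"dz":0,"yaw":0,"fingers":0},{"dx":0.2,"dy":-0.16,"dz":0,"yaw":0,"fingers":0},{"dx":0.2,"dy":-0.16,"dz":0,"yaw":0,"fingers":0},{"dx":0.2,"dy":-0.16,"dz":0,"yaw":0,"fingers":0},{"dx":0.2,"dy":-0.16,"dz":0,"yaw":0,"fingers":0},{"dx":0.2,"dy":-0.16,"dz":0,"yaw":0,"fingers":0},{"dx":0.2,"dy":-0.16,"dz":0,"yaw":0,"fingers":0},{"dx":0,"dy":0,"dz":0,"yaw":-0.09,"fingers":0},{"dx":0,"dy":0,"dz":0,"yaw":-0.09,"fingers":0},{"dx":0,"dy":0,"dz":0,"yaw":-0.09,"fingers":0},{"dx":0,"dy":0,"dz":0,"yaw":-0.09,"fingers":0},{"dx":0,"dy":0,"dz":0,"yaw":-0.09,"fingers":0},{"dx":0,"dy":0,"dz":0,"yaw":-0.085,"fingers":0},{"dx":0,"dy":0,"dz":0,"yaw":0,"fingers":0}]'

```text
clock: 2.8
position: [0.4874, -0.1216, 0.2312]
tool_rot: [-3.141, -0.0, 1.281]
force: [-0.6, -0.4, 0.0]
grip_width: 0.0858
finger_force: 0.0
```

```bash
python3 -c "
from h import *
go([.4954,-.1166,.048],1.2775)"
```

```text
t 2.8 p [ 0.4874 -0.1216  0.2312] rpy [-3.1413 -0.0001  1.2812] width 0.08582507391843967 F [-0.5787 -0.4117  0.0214]
units dx,dy,dz: [0.0707 0.0627 1.832 ] yaw: 0.002341700409681453
```

drive_tool --targets '[{"dx":0.07,"dy":0.06,"dz":0.1,"yaw":0,"fingers":0},{"dx":0,"dy":0,"dz":0.25,"yaw":0,"fingers":0},{"dx":0,"dy":0,"dz":0.25,"yaw":0,"fingers":0},{"dx":0,"dy":0,"dz":0.25,"yaw":0,"fingers":0},{"dx":0,"dy":0,"dz":0.25,"yaw":0,"fingers":0},{"dx":0,"dy":0,"dz":0.2,"yaw":0,"fingers":0},{"dx":0,"dy":0,"dz":0.2,"yaw":0,"fingers":0},{"dx":0,"dy":0,"dz":0.15,"yaw":0,"fingers":0},{"dx":0,"dy":0,"dz":0.1,"yaw":0,"fingers":0},{"dx":0,"dy":0,"dz":0.08,"yaw":0,"fingers":0},{"dx":0,"dy":0,"dz":0,"yaw":0,"fingers":0}]'

```text
clock: 3.9
position: [0.4953, -0.1168, 0.0475]
tool_rot: [-3.14, 0.0, 1.277]
force: [-0.1, 0.0, 0.7]
grip_width: 0.0855
finger_force: 0.0
```

```bash
python3 - <<'E'
from h import *
from workcell import grab_frame
s=grab_frame('side');t=grab_frame('top')
a=cv2.resize(s[200:300,270:370],(400,400),interpolation=cv2.INTER_CUBIC);b=cv2.resize(t[170:270,330:430],(400,400),interpolation=cv2.INTER_CUBIC)
cv2.imwrite('pics/g1.png',np.hstack([a,b]))
go([.4954,-.1166,.048],1.2775)
E
```

```text
t 4.0 p [ 0.4958 -0.1171  0.0486] rpy [ 3.1413 -0.      1.2776] width 0.08554571637319486 F [0.156  0.2676 0.7048]
units dx,dy,dz: [ 0.0039 -0.0054  0.0055] yaw: 5.2392133334750544e-05
```

View pics/g1.png

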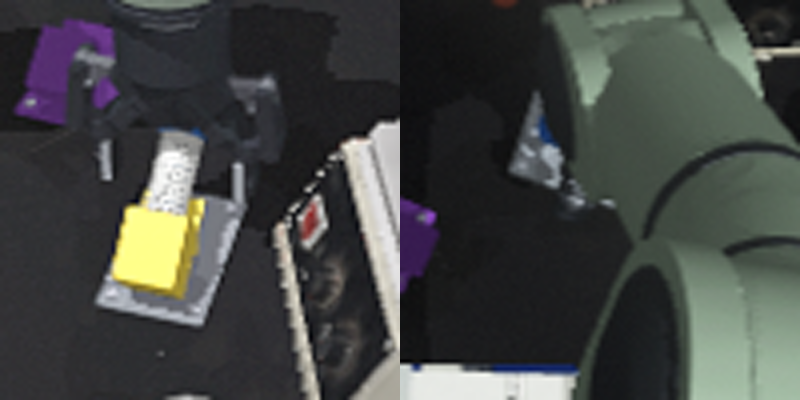

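In the side view the open fingers, at crop (105,160) and (238,185), straddle the barrel at about (172,175). The top view is mostly hidden by the arm. I'll close the fingers now.

drive_tool --targets '[{"dx":0,"dy":0,"dz":0,"yaw":0,"fingers":0.4},{"dx":0,"dy":0,"dz":0,"yaw":0,"fingers":0.6},{"dx":0,"dy":0,"dz":0,"yaw":0,"fingers":1},{"dx":0,"dy":0,"dz":0,"yaw":0,"fingers":1},{"dx":0,"dy":0,"dz":0,"yaw":0,"fingers":1},{"dx":0,"dy":0,"dz":0,"yaw":0,"fingers":1},{"dx":0,"dy":0,"dz":0,"yaw":0,"fingers":1}]' --squeeze 30

```text
clock: 4.7
position: [0.4949, -0.1171, 0.0487]
tool_rot: [-3.141, 0.0, 1.278]
force: [-6.7, 1.4, 12.2]
grip_width: 0.0359
finger_force: 28.6
```

drive_tool --targets '[{"dx":0,"dy":0,"dz":0,"yaw":0,"fingers":1},{"dx":0,"dy":0,"dz":0,"yaw":0,"fingers":1}]'

```text
clock: 4.9
position: [0.495, -0.1172, 0.0487]
tool_rot: [-3.141, 0.0, 1.278]
force: [-6.8, 2.2, 11.9]
grip_width: 0.0358
finger_force: 28.6
```

```bash
python3 - <<'E'
from h import *
from workcell import grab_frame
s=grab_frame('side')
cv2.imwrite('pics/g2.png',cv2.resize(s[210:290,280:360],(600,600),interpolation=cv2.INTER_CUBIC))
go([.4954,-.1166,.048],1.2775)
E
```

```text
t 4.95 p [ 0.495  -0.1172  0.0487] rpy [-3.1407  0.0004  1.278 ] width 0.03568973762189511 F [-6.8155  3.007  12.1909]
units dx,dy,dz: [0.0066 0.0026 0.007 ] yaw: 0.0003039130616781335
```

View pics/g2.png

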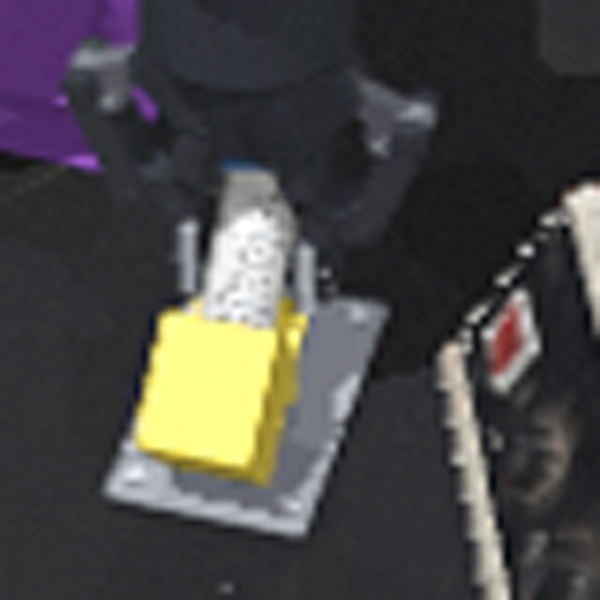

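The side crop shows fingertip bottoms near (187,297) and (307,312). There are gaps to the barrel, so something other than the barrel is holding the fingers at 36 mm. I'll check the geometry.

```bash
python3 - <<'E'
from h import *
p=np.array([.4924,-.1267]);w=1.2775;c,s=np.cos(w),np.sin(w)
def W(x,y,z): return np.array([p[0]+c*x-s*y,p[1]+s*x+c*y,z])
C,S=np.cos(np.radians(35)),np.sin(np.radians(35))
def sl(a,l,e): return W(-.055+a*C-e*S,l,.016+a*S+e*C)
cr=lambda P:(proj('side',P)-[280,210])*7.5
print('upper wall mouth outer corners',[cr(sl(.044,l,.020)) for l in(.02,-.02)],'seen (163,312),(280,328)')
print('upper wall back outer',[cr(sl(0,l,.020)) for l in(.02,-.02)],'seen (140,445),(250,470)')
print('lower wall end top',[cr(sl(.063,l,-.017)) for l in(.02,-.02)])
print('cap rear rim top',cr(sl(.101,0,.017)),'cap sides y=41',[cr(sl(.101,l,0)) for l in(.017,-.017)])
print('barrel sides at mouth',[cr(sl(.05,l,.0)) for l in(.0145,-.0145)])
T=np.array([.495,-.1172])
for l in(.020,-.020):
  for z in(.045,.05,.055,.06): 
    print(l,z,cr(np.r_[T+np.array([-s,c])*l,z]+np.r_[np.array([c,s])*-.011,0]),cr(np.r_[T+np.array([-s,c])*l,z]+np.r_[np.array([c,s])*.011,0]))
E
```

```text
upper wall mouth outer corners [array([168.5781, 339.5989]), array([275.5006, 358.7195])] seen (163,312),(280,328)
upper wall back outer [array([142.4424, 460.2929]), array([250.4348, 480.6617])] seen (140,445),(250,470)
lower wall end top [array([199.5855, 307.7062]), array([302.6875, 325.8436])]
cap rear rim top [255.5498 198.0392] cap sides y=41 [array([219.6843, 201.0322]), array([307.8727, 215.7918])]
barrel sides at mouth [array([197.5226, 335.9349]), array([273.5904, 349.4856])]
0.02 0.045 [192.4659 308.4771] [209.0717 268.2545]
0.02 0.05 [191.9035 298.8339] [208.566  258.6477]
0.02 0.055 [191.3378 289.134 ] [208.0574 248.9854]
0.02 0.06 [190.7687 279.377 ] [207.5459 239.267 ]
-0.02 0.045 [296.4853 326.7922] [311.5712 285.9586]
-0.02 0.05 [296.2255 317.1249] [311.3594 276.3266]
-0.02 0.055 [295.9642 307.4003] [311.1464 266.6384]
-0.02 0.06 [295.7013 297.6179] [310.9321 256.8936]
```

```bash
python3 - <<'E'
from h import *
from scipy.optimize import least_squares
p=np.array([.4924,-.1267]);w=1.2775;c,s=np.cos(w),np.sin(w)
C,S=np.cos(np.radians(35)),np.sin(np.radians(35))
cap,e=tri((315.9,230.7),(369.5,201.2));d=cap[:2]-p
print('cap',cap,e,'rest frame',c*d[0]+s*d[1],-s*d[0]+c*d[1])
t1=lambda x,y:(280+x/7.5,210+y/7.5)
tp=lambda x,y:(350+(x-270)/6.855-.4,185+(y-322)/6.855-.4)
# panel corners seen in both views (mouth +y/-y, back +y/-y)
for nm,a,b in(('mouth-y',t1(280,328),tp(533,445)),('back-y',t1(250,470),tp(613,472)),('mouth+y',t1(163,312),tp(512,522)),('back+y',t1(140,445),tp(590,556))):
    P,e=tri(a,b);d=P[:2]-p;print(nm,P,e,'rest',c*d[0]+s*d[1],-s*d[0]+c*d[1],P[2])
E
```

```text
cap [ 0.5024 -0.0919  0.0927] 0.0015739829067845464 rest frame 0.036201828816623156 0.0004673350347703352
mouth-y [ 0.5031 -0.1553  0.0663] 0.0032506331782189524 rest -0.024282551758605532 -0.018556416664139236 0.06628075421005064
back-y [ 0.4923 -0.1982  0.0402] 0.00019181305432252748 rest -0.06849055620592952 -0.02054534863670165 0.0402295268610347
mouth+y [ 0.4635 -0.1451  0.0669] 0.001295398671170192 rest -0.026009985523041554 0.022325023300186802 0.06692443189733766
back+y [ 0.4522 -0.1861  0.0418] 0.003004859899409336 rest -0.06852053242628492 0.021299714442365773 0.04175274695526643
```

drive_tool --targets '[{"dx":0,"dy":0,"dz":0,"yaw":0,"fingers":0.3},{"dx":0,"dy":0,"dz":0,"yaw":0,"fingers":0.3},{"dx":0,"dy":0,"dz":0,"yaw":0,"fingers":0.3},{"dx":0.02,"dy":0,"dz":-0.05,"yaw":0,"fingers":0.3},{"dx":0.03,"dy":0,"dz":-0.05,"yaw":0,"fingers":0.3},{"dx":0,"dy":0,"dz":0,"yaw":0,"fingers":1},{"dx":0,"dy":0,"dz":0,"yaw":0,"fingers":1},{"dx":0,"dy":0,"dz":0,"yaw":0,"fingers":1},{"dx":0,"dy":0,"dz":0,"yaw":0,"fingers":1},{"dx":0,"dy":0,"dz":0,"yaw":0,"fingers":1},{"dx":0,"dy":0,"dz":0,"yaw":0,"fingers":1}]' --squeeze 30

```text
clock: 6.05
position: [0.497, -0.1122, 0.0583]
tool_rot: [-3.141, -0.0, 1.278]
force: [-1.5, 3.4, 3.6]
grip_width: 0.0283
finger_force: 35.4
```

drive_tool --targets '[{"dx":0.04,"dy":0,"dz":-0.028,"yaw":0,"fingers":1},{"dx":0.04,"dy":0,"dz":-0.028,"yaw":0,"fingers":1},{"dx":0.082,"dy":0,"dz":-0.057,"yaw":0,"fingers":1}]' --squeeze 30

```text
clock: 6.35
position: [0.5016, -0.097, 0.0697]
tool_rot: [-3.141, 0.0, 1.277]
force: [0.2, 0.2, -0.9]
grip_width: 0.0281
finger_force: 34.8
```

Low force, so the draw is free. Continuing.

drive_tool --targets '[{"dx":0.082,"dy":0,"dz":-0.057,"yaw":0,"fingers":1},{"dx":0.082,"dy":0,"dz":-0.057,"yaw":0,"fingers":1},{"dx":0.082,"dy":0,"dz":-0.057,"yaw":0,"fingers":1},{"dx":0.082,"dy":0,"dz":-0.057,"yaw":0,"fingers":1},{"dx":0.082,"dy":0,"dz":-0.057,"yaw":0,"fingers":1},{"dx":0.082,"dy":0,"dz":-0.057,"yaw":0,"fingers":1},{"dx":0.082,"dy":0,"dz":-0.057,"yaw":0,"fingers":1},{"dx":0.082,"dy":0,"dz":-0.057,"yaw":0,"fingers":1},{"dx":0,"dy":0,"dz":-0.2,"yaw":0,"fingers":1},{"dx":0,"dy":0,"dz":-0.3,"yaw":0,"fingers":1},{"dx":0,"dy":0,"dz":0,"yaw":0,"fingers":1}]'

```text
clock: 7.45
position: [0.5223, -0.0337, 0.1684]
tool_rot: [3.137, -0.001, 1.278]
force: [1.4, 0.5, 0.4]
grip_width: 0.0282
finger_force: 34.9
```

```bash
python3 - <<'E'
from h import *
from workcell import grab_frame
s=grab_frame('side');cv2.imwrite('pics/s3.png',s)
cv2.imwrite('pics/g3.png',cv2.resize(s[150:270,260:380],(600,600),interpolation=cv2.INTER_CUBIC))
w=-.087;R=np.array([[np.cos(w),-np.sin(w)],[np.sin(w),np.cos(w)]])
g=np.array([.4608,.2682])+R@np.array([-.008,.021]);print(g)
go([*g,.14],np.pi/2+w)
E
```

```text
[0.4547 0.2898]
t 7.5 p [ 0.5215 -0.034   0.1668] rpy [ 3.1388 -0.0006  1.2779] width 0.028174747749345846 F [-0.5764 -0.6471  0.7135]
units dx,dy,dz: [ 2.9068 -1.5752  0.2678] yaw: -0.1310783054864921
```

View pics/g3.png

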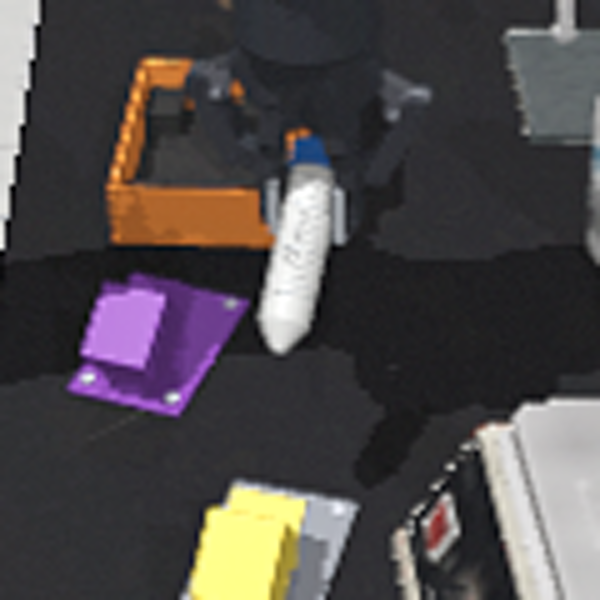

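The side crop shows the tube clear of the rest, held with its tip at (283,352) and the cap edge near (312,172). I'll locate the tip in the tool's vertical plane.

```bash
python3 - <<'E'
from h import *
T=np.array([.5218,-.0339,.1675]);w=1.278;x=np.array([np.cos(w),np.sin(w),0]);n=np.array([-x[1],x[0],0])
for nm,u,v in(('tip',283,352),('capedge_top',312,168),('barrel mid at tips',300,250)):
    o,d=ray('side',260+u/5-.4,150+v/5-.4);P=o+d*((T-o)@n)/(d@n);print(nm,'along',(P-T)@x,'z rel TCP',P[2]-T[2])
E
```

```text
tip along -0.05823994382466818 z rel TCP -0.037840867380703386
capedge_top along 0.00906257001154446 z rel TCP 0.038335561661585554
barrel mid at tips along -0.019142885227223256 z rel TCP 0.0029332699971451326
```

drive_tool --targets '[{"dx":0.12,"dy":-0.06,"dz":0,"yaw":0,"fingers":1},{"dx":0.2,"dy":-0.11,"dz":0,"yaw":0,"fingers":1},{"dx":0.2,"dy":-0.11,"dz":0,"yaw":0,"fingers":1},{"dx":0.2,"dy":-0.11,"dz":0,"yaw":0,"fingers":1},{"dx":0.2,"dy":-0.11,"dz":0,"yaw":0,"fingers":1},{"dx":0.2,"dy":-0.11,"dz":0,"yaw":0,"fingers":1},{"dx":0.2,"dy":-0.11,"dz":0,"yaw":0,"fingers":1},{"dx":0.2,"dy":-0.11,"dz":0,"yaw":0,"fingers":1},{"dx":0.2,"dy":-0.11,"dz":0,"yaw":0,"fingers":1},{"dx":0.2,"dy":-0.11,"dz":0,"yaw":0,"fingers":1},{"dx":0.2,"dy":-0.11,"dz":0,"yaw":0,"fingers":1},{"dx":0.2,"dy":-0.11,"dz":0,"yaw":0,"fingers":1},{"dx":0.2,"dy":-0.11,"dz":0,"yaw":0,"fingers":1},{"dx":0.2,"dy":-0.11,"dz":0,"yaw":0,"fingers":1},{"dx":0.1,"dy":-0.06,"dz":0,"yaw":-0.04,"fingers":1},{"dx":0,"dy":0,"dz":0,"yaw":-0.05,"fingers":1},{"dx":0,"dy":0,"dz":0,"yaw":-0.04,"fingers":1},{"dx":0,"dy":0,"dz":0,"yaw":0,"fingers":1}]'

```text
clock: 9.3
position: [0.4525, 0.2811, 0.1643]
tool_rot: [-3.14, 0.001, 1.484]
force: [0.1, 0.1, -0.9]
grip_width: 0.0282
finger_force: 34.9
```

```bash
python3 - <<'E'
from h import *
from workcell import grab_frame
s=grab_frame('side');t=grab_frame('top');cv2.imwrite('pics/s4.png',s);cv2.imwrite('pics/t4.png',t)
cv2.imwrite('pics/g4.png',np.hstack([cv2.resize(s[120:220,260:360],(400,400),interpolation=cv2.INTER_CUBIC),cv2.resize(t[160:260,210:310],(400,400),interpolation=cv2.INTER_CUBIC)]))
go([.454,.2828,.07],np.pi/2-.087)
E
```

```text
t 9.4 p [0.4529 0.2808 0.1646] rpy [-3.1406  0.0004  1.4807] width 0.028137223533831933 F [ 0.135  -0.23   -1.0334]
units dx,dy,dz: [0.0208 0.0089 0.9463] yaw: -0.002001825153307919
```

View pics/g4.png

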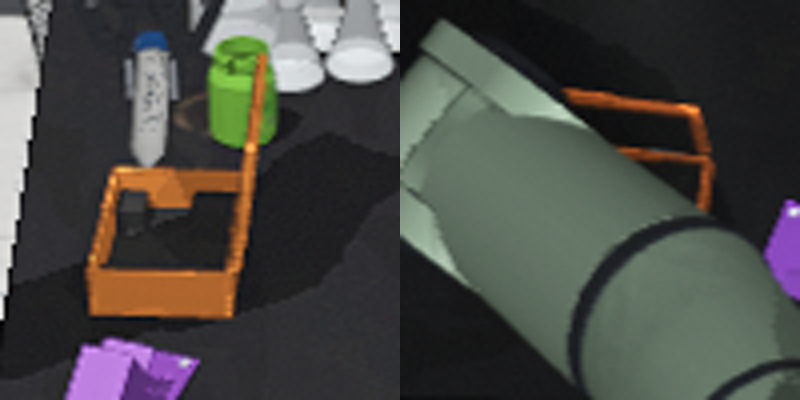

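The side crop shows the tube hanging above the case with its tip at (150,163). The top view is blocked by the arm. Next I'll lower until the tip is inside the rim and check again.

drive_tool --targets '[{"dx":0.02,"dy":0.01,"dz":0.15,"yaw":0,"fingers":1},{"dx":0,"dy":0,"dz":0.2,"yaw":0,"fingers":1},{"dx":0,"dy":0,"dz":0.2,"yaw":0,"fingers":1},{"dx":0,"dy":0,"dz":0.2,"yaw":0,"fingers":1},{"dx":0,"dy":0,"dz":0.1,"yaw":0,"fingers":1},{"dx":0,"dy":0,"dz":0.05,"yaw":0,"fingers":1},{"dx":0,"dy":0,"dz":0,"yaw":0,"fingers":1}]'

```text
clock: 10.1
position: [0.4545, 0.2825, 0.0748]
tool_rot: [-3.141, 0.0, 1.482]
force: [-0.2, -0.1, -0.8]
grip_width: 0.0279
finger_force: 34.9
```

```bash
python3 - <<'E'
from h import *
from workcell import grab_frame
s=grab_frame('side');cv2.imwrite('pics/g5.png',cv2.resize(s[120:220,260:360],(600,600),interpolation=cv2.INTER_CUBIC))
go([.454,.2828,.04],np.pi/2-.087)
E
```

```text
t 10.15 p [0.4548 0.2826 0.0754] rpy [ 3.1415 -0.0001  1.4821] width 0.028273966387675584 F [-0.4242  0.3124 -0.1461]
units dx,dy,dz: [ 0.0008 -0.008   0.3539] yaw: -0.001067227697184222
```

View pics/g5.png

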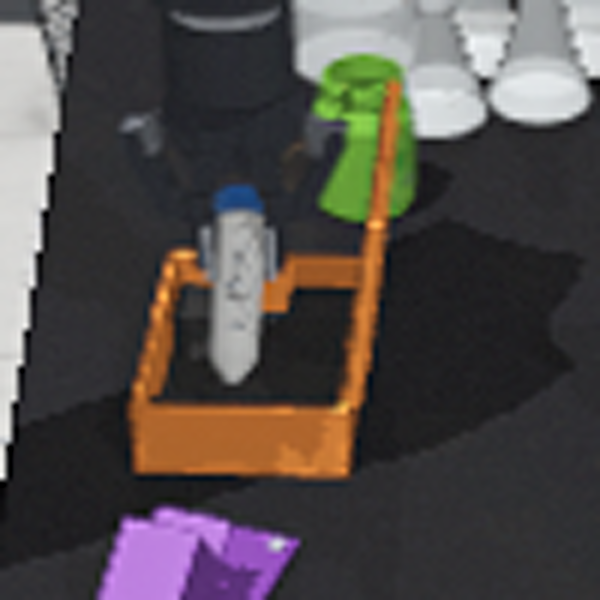

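The tube tip is inside the case at (233,382) and lined up with the channel. I'll lower gently to touch down.

drive_tool --targets '[{"dx":0,"dy":-0.008,"dz":0.08,"yaw":0,"fingers":1},{"dx":0,"dy":0,"dz":0.08,"yaw":0,"fingers":1},{"dx":0,"dy":0,"dz":0.05,"yaw":0,"fingers":1},{"dx":0,"dy":0,"dz":0.05,"yaw":0,"fingers":1},{"dx":0,"dy":0,"dz":0,"yaw":0,"fingers":1}]' --squeeze 20

```text
clock: 10.65
position: [0.4536, 0.2824, 0.0485]
tool_rot: [-3.141, 0.001, 1.482]
force: [-0.8, -0.6, -0.3]
grip_width: 0.0283
finger_force: 34.9
```

drive_tool --targets '[{"dx":0,"dy":0,"dz":0.03,"yaw":0,"fingers":1},{"dx":0,"dy":0,"dz":0.03,"yaw":0,"fingers":1},{"dx":0,"dy":0,"dz":0.03,"yaw":0,"fingers":1},{"dx":0,"dy":0,"dz":0,"yaw":0,"fingers":1}]'

```text
clock: 11.05
position: [0.4538, 0.2824, 0.0398]
tool_rot: [-3.141, 0.0, 1.482]
force: [0.5, 0.0, -0.3]
grip_width: 0.0281
finger_force: 34.9
```

drive_tool --targets '[{"dx":0,"dy":0,"dz":0.03,"yaw":0,"fingers":1},{"dx":0,"dy":0,"dz":0.03,"yaw":0,"fingers":1},{"dx":0,"dy":0,"dz":0,"yaw":0,"fingers":1}]' --squeeze 20

```text
clock: 11.35
position: [0.4542, 0.2829, 0.0341]
tool_rot: [3.141, -0.001, 1.483]
force: [1.2, 0.2, 2.9]
grip_width: 0.0282
finger_force: 30.7
```

drive_tool --targets '[{"dx":0,"dy":0,"dz":0.03,"yaw":0,"fingers":1},{"dx":0,"dy":0,"dz":0.02,"yaw":0,"fingers":1},{"dx":0,"dy":0,"dz":0,"yaw":0,"fingers":1}]' --squeeze 20

```text
clock: 11.65
position: [0.4544, 0.2838, 0.0296]
tool_rot: [3.14, -0.002, 1.483]
force: [1.7, 3.5, 7.9]
grip_width: 0.0283
finger_force: 27.2
```

drive_tool --targets '[{"dx":0,"dy":0,"dz":0.03,"yaw":0,"fingers":1},{"dx":0,"dy":0,"dz":0.03,"yaw":0,"fingers":1},{"dx":0,"dy":0,"dz":0,"yaw":0,"fingers":1}]'

```text
clock: 11.95
position: [0.4544, 0.2837, 0.0235]
tool_rot: [3.14, -0.002, 1.483]
force: [0.5, 3.9, 7.4]
grip_width: 0.0283
finger_force: 26.8
```

drive_tool --targets '[{"dx":0,"dy":0,"dz":0.03,"yaw":0,"fingers":1},{"dx":0,"dy":0,"dz":0.02,"yaw":0,"fingers":1},{"dx":0,"dy":0,"dz":0,"yaw":0,"fingers":1}]'

```text
clock: 12.25
position: [0.4545, 0.2836, 0.0186]
tool_rot: [3.14, -0.002, 1.483]
force: [1.5, 3.7, 6.8]
grip_width: 0.0281
finger_force: 26.6
```

Pivoting steadily with about 7 N of contact force. Continuing in small steps.

drive_tool --targets '[{"dx":0,"dy":0,"dz":0.02,"yaw":0,"fingers":1},{"dx":0,"dy":0,"dz":0.02,"yaw":0,"fingers":1},{"dx":0,"dy":0,"dz":0,"yaw":0,"fingers":1}]'

```text
clock: 12.55
position: [0.4544, 0.2835, 0.0145]
tool_rot: [3.141, -0.002, 1.483]
force: [0.5, 3.8, 6.0]
grip_width: 0.0283
finger_force: 26.4
```

drive_tool --targets '[{"dx":0,"dy":0,"dz":0.02,"yaw":0,"fingers":1},{"dx":0,"dy":0,"dz":0,"yaw":0,"fingers":1}]'

```text
clock: 12.75
position: [0.4543, 0.2834, 0.0125]
tool_rot: [3.141, -0.001, 1.483]
force: [-0.1, 4.5, 6.2]
grip_width: 0.028
finger_force: 26.4
```

drive_tool --targets '[{"dx":0,"dy":0,"dz":0.02,"yaw":0,"fingers":1},{"dx":0,"dy":0,"dz":0,"yaw":0,"fingers":1}]'

```text
clock: 12.95
position: [0.4544, 0.2834, 0.0105]
tool_rot: [3.141, -0.002, 1.483]
force: [0.6, 3.2, 6.0]
grip_width: 0.0278
finger_force: 26.4
```

```bash
python3 - <<'E'
from h import *
from workcell import grab_frame
s=grab_frame('side');cv2.imwrite('pics/g6.png',cv2.resize(s[130:205,270:345],(600,600),interpolation=cv2.INTER_CUBIC))
go([.454,.2828,.01],np.pi/2-.087)
E
```

```text
t 13.0 p [0.4544 0.2834 0.0106] rpy [ 3.1407 -0.0015  1.4827] width 0.028547453605709042 F [1.1315 3.1129 5.4877]
units dx,dy,dz: [-0.0062 -0.0033  0.0056] yaw: -0.0006801307838691732
```

View pics/g6.png

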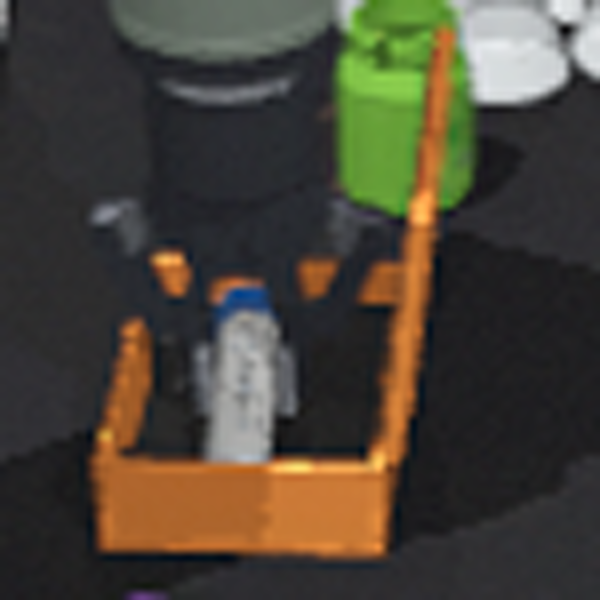

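The tube is nearly flat in the case, with its cap at (245,300) and its tip hidden behind the near wall. A few more millimetres to go.

drive_tool --targets '[{"dx":0,"dy":0,"dz":0.02,"yaw":0,"fingers":1},{"dx":0,"dy":0,"dz":0,"yaw":0,"fingers":1}]'

```text
clock: 13.2
position: [0.4543, 0.2833, 0.0085]
tool_rot: [3.141, -0.001, 1.483]
force: [0.5, 2.9, 5.9]
grip_width: 0.0283
finger_force: 26.4
```

drive_tool --targets '[{"dx":0,"dy":0,"dz":0.015,"yaw":0,"fingers":1},{"dx":0,"dy":0,"dz":0,"yaw":0,"fingers":1}]'

```text
clock: 13.4
position: [0.4542, 0.2832, 0.0069]
tool_rot: [3.141, -0.001, 1.483]
force: [0.9, 3.5, 6.3]
grip_width: 0.0281
finger_force: 26.4
```

drive_tool --targets '[{"dx":0,"dy":0,"dz":0.015,"yaw":0,"fingers":1},{"dx":0,"dy":0,"dz":0,"yaw":0,"fingers":1}]'

```text
clock: 13.6
position: [0.4542, 0.2831, 0.0054]
tool_rot: [3.141, -0.001, 1.483]
force: [0.9, 2.8, 4.9]
grip_width: 0.0283
finger_force: 26.4
```

drive_tool --targets '[{"dx":0,"dy":0,"dz":0.01,"yaw":0,"fingers":1},{"dx":0,"dy":0,"dz":0,"yaw":0,"fingers":1}]'

```text
clock: 13.8
position: [0.4541, 0.2829, 0.0044]
tool_rot: [3.141, -0.001, 1.482]
force: [-0.5, 3.4, 5.0]
grip_width: 0.0282
finger_force: 26.4
```

drive_tool --targets '[{"dx":0,"dy":0,"dz":0.01,"yaw":0,"fingers":1},{"dx":0,"dy":0,"dz":0,"yaw":0,"fingers":1}]'

```text
clock: 14.0
position: [0.4541, 0.2829, 0.0038]
tool_rot: [3.141, -0.0, 1.482]
force: [-1.0, 1.7, 14.5]
grip_width: 0.0279
finger_force: 31.9
```

drive_tool --targets '[{"dx":0,"dy":0,"dz":0.01,"yaw":0,"fingers":1},{"dx":0,"dy":0,"dz":0,"yaw":0,"fingers":1}]'

```text
clock: 14.2
position: [0.4542, 0.2829, 0.0037]
tool_rot: [3.14, -0.0, 1.482]
force: [-8.1, -1.6, 37.5]
grip_width: 0.0283
finger_force: 44.1
```

drive_tool --targets '[{"dx":0,"dy":0,"dz":-0.012,"yaw":0,"fingers":1},{"dx":0,"dy":0,"dz":0,"yaw":0,"fingers":1}]'

```text
clock: 14.4
position: [0.4541, 0.2827, 0.0038]
tool_rot: [3.141, -0.0, 1.482]
force: [0.7, 3.5, 5.8]
grip_width: 0.0284
finger_force: 26.9
```

drive_tool --targets '[{"dx":0,"dy":0,"dz":0,"yaw":0,"fingers":0.6},{"dx":0,"dy":0,"dz":0,"yaw":0,"fingers":0.5},{"dx":0,"dy":0,"dz":0,"yaw":0,"fingers":0.45},{"dx":0,"dy":0,"dz":0,"yaw":0,"fingers":0.4},{"dx":0,"dy":0,"dz":0,"yaw":0,"fingers":0.4}]'

```text
clock: 14.9
position: [0.4539, 0.2824, 0.0033]
tool_rot: [-3.141, 0.0, 1.482]
force: [1.0, -0.4, -0.4]
grip_width: 0.0507
finger_force: 0.0
```

drive_tool --targets '[{"dx":0,"dy":0,"dz":-0.05,"yaw":0,"fingers":0.4},{"dx":0,"dy":0,"dz":-0.1,"yaw":0,"fingers":0.4},{"dx":0,"dy":0,"dz":-0.2,"yaw":0,"fingers":0.4},{"dx":0,"dy":0,"dz":-0.3,"yaw":0,"fingers":0.4},{"dx":0,"dy":0,"dz":-0.3,"yaw":0,"fingers":0.6},{"dx":0,"dy":0,"dz":-0.3,"yaw":0,"fingers":0.8},{"dx":0,"dy":0,"dz":-0.3,"yaw":0,"fingers":1},{"dx":0,"dy":0,"dz":-0.3,"yaw":0,"fingers":1},{"dx":0,"dy":0,"dz":-0.3,"yaw":0,"fingers":1},{"dx":0,"dy":0,"dz":-0.2,"yaw":0,"fingers":1},{"dx":0,"dy":0,"dz":0,"yaw":0,"fingers":1}]'

```text
clock: 16.0
position: [0.4547, 0.2832, 0.2418]
tool_rot: [3.138, -0.003, 1.482]
force: [-0.2, -0.1, -0.3]
grip_width: -0.0001
finger_force: 0.0
```

```bash
python3 - <<'E'
from h import *
from workcell import grab_frame
s=grab_frame('side');t=grab_frame('top');cv2.imwrite('pics/s7.png',s);cv2.imwrite('pics/t7.png',t)
w=-.087;c,sn=np.cos(w),np.sin(w);o=np.array([.4608,.2682])
def loc(P): d=P[:2]-o;return np.array([c*d[0]+sn*d[1],-sn*d[0]+c*d[1],P[2]])
cs=lambda x,y,z:np.array([o[0]+c*x-sn*y,o[1]+sn*x+c*y,z])
for n,im,bx in(('side',s,(275,140,330,205)),('top',t,(225,180,295,240))):
    for nm,lo,hi in(('blue',(100,120,40),(125,255,255)),('white',(0,0,100),(180,60,255))):
        q=cv2.findNonZero(mask(im,lo,hi,bx))
        if q is not None:
            r=cv2.boundingRect(q);m=q.reshape(-1,2).mean(0);print(n,nm,len(q),m,r,cv2.minAreaRect(q),'case@z.03',loc(plane(n,m,.03)))
print('expected cap centre side/top',proj('side',cs(-.008,.05,.022)),proj('top',cs(-.008,.05,.022)))
a=1.74
print('lid edge outer world',cs(.062-.124*np.cos(a)+.008*np.sin(a),0,.047+.124*np.sin(a)))
print('rod base',plane('top',(217,135),0),plane('side',(383,158),0))
go(cs(.125,.014,.25),np.pi/2+w)
E
```

```text
side blue 22 [301.3636 170.9091] (296, 169, 11, 6) ((301.0, 171.5), (5.0, 10.0), 90.0) case@z.03 [-0.007   0.0471  0.03  ]
side white 129 [300.8062 178.6899] (296, 140, 34, 48) ((310.00091552734375, 162.05609130859375), (12.83404541015625, 57.2048225402832), 30.01837158203125) case@z.03 [-0.0043 -0.0048  0.03  ]
top white 2538 [248.8916 214.9444] (225, 180, 70, 60) ((259.5, 209.5), (59.0, 69.0), 90.0) case@z.03 [-0.0056  0.038   0.03  ]
expected cap centre side/top [301.2762 172.2952] [245.6791 215.5507]
lid edge outer world [0.5512 0.2603 0.1692]
rod base [0.7418 0.4336 0.    ] [0.7869 0.4388 0.    ]
t 16.1 p [0.4539 0.2824 0.239 ] rpy [ 3.1407 -0.0003  1.4822] width -0.0002193017878652397 F [ 0.3999 -0.3069 -0.9416]
units dx,dy,dz: [ 0.0068  1.3311 -0.1103] yaw: -0.00100638638063014
```

drive_tool --targets '[{"dx":0,"dy":0.1,"dz":0,"yaw":0,"fingers":1},{"dx":0,"dy":0.2,"dz":0,"yaw":0,"fingers":1},{"dx":0,"dy":0.25,"dz":0,"yaw":0,"fingers":1},{"dx":0,"dy":0.25,"dz":0,"yaw":0,"fingers":1},{"dx":0,"dy":0.25,"dz":0,"yaw":0,"fingers":1},{"dx":0,"dy":0.2,"dz":0,"yaw":0,"fingers":1},{"dx":-0.05,"dy":0.1,"dz":0,"yaw":0,"fingers":1},{"dx":-0.05,"dy":0.02,"dz":0,"yaw":0,"fingers":1},{"dx":0,"dy":0,"dz":0.2,"yaw":0,"fingers":1},{"dx":0,"dy":0,"dz":0.3,"yaw":0,"fingers":1},{"dx":0,"dy":0,"dz":0.3,"yaw":0,"fingers":1},{"dx":0,"dy":0,"dz":0.15,"yaw":0,"fingers":1},{"dx":0,"dy":0,"dz":0,"yaw":0,"fingers":1}]'

```text
clock: 17.4
position: [0.5883, 0.26, 0.1418]
tool_rot: [-3.139, 0.002, 1.483]
force: [-0.4, 0.2, 1.5]
grip_width: -0.0
finger_force: 0.0
```

```bash
cat >> h.py <<'E'
_w=-.087;_c,_s=np.cos(_w),np.sin(_w);_o=np.array([.4608,.2682])
cs=lambda x,y,z:np.array([_o[0]+_c*x-_s*y,_o[1]+_s*x+_c*y,z])
def loc(P): d=np.array(P)[:2]-_o;return np.array([_c*d[0]+_s*d[1],-_s*d[0]+_c*d[1],P[2]])
E
python3 - <<'E'
from h import *
from workcell import grab_frame,readout
s=grab_frame('side');t=grab_frame('top')
cv2.imwrite('pics/g8.png',np.hstack([cv2.resize(s[110:210,265:365],(400,400),interpolation=cv2.INTER_CUBIC),cv2.resize(t[160:260,210:310],(400,400),interpolation=cv2.INTER_CUBIC)]))
go(cs(.1,.004,.145));print(loc(readout.observe()['position']))
E
```

```text
t 17.5 p [0.5897 0.2607 0.1444] rpy [ 3.1411 -0.0005  1.4825] width 1.307256480429925e-05 F [ 1.141  -0.2288  0.0442]
units dx,dy,dz: [ 0.0021 -0.2904 -0.0061] yaw: None
[0.129  0.0037 0.1444]
```

View pics/g8.png

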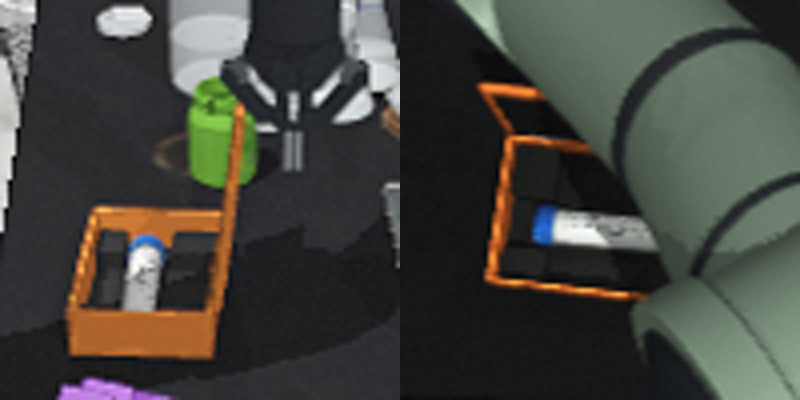

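The tube lies flat along the cradle: side crop (145,275), top crop cap (545,225). The shut fingers are behind the lid at (293,150). I'll push the lid over gently.

drive_tool --targets '[{"dx":0,"dy":-0.08,"dz":-0.06,"yaw":0,"fingers":1},{"dx":0,"dy":-0.08,"dz":-0.06,"yaw":0,"fingers":1},{"dx":0,"dy":-0.08,"dz":0,"yaw":0,"fingers":1},{"dx":0,"dy":-0.05,"dz":0,"yaw":0,"fingers":1},{"dx":0,"dy":-0.05,"dz":0,"yaw":0,"fingers":1},{"dx":0,"dy":-0.05,"dz":0,"yaw":0,"fingers":1},{"dx":0,"dy":-0.05,"dz":0,"yaw":0,"fingers":1},{"dx":0,"dy":-0.05,"dz":0,"yaw":0,"fingers":1},{"dx":0,"dy":-0.05,"dz":0,"yaw":0,"fingers":1},{"dx":0,"dy":-0.05,"dz":0,"yaw":0,"fingers":1}]'

```text
clock: 18.5
position: [0.5303, 0.2658, 0.1553]
tool_rot: [-3.141, -0.0, 1.482]
force: [1.3, 0.6, -0.9]
grip_width: 0.0001
finger_force: 0.5
```

drive_tool --targets '[{"dx":0,"dy":-0.05,"dz":0,"yaw":0,"fingers":1},{"dx":0,"dy":-0.05,"dz":0,"yaw":0,"fingers":1},{"dx":0,"dy":-0.05,"dz":0,"yaw":0,"fingers":1},{"dx":0,"dy":-0.05,"dz":0,"yaw":0,"fingers":1},{"dx":0,"dy":-0.055,"dz":0.01,"yaw":0,"fingers":1},{"dx":0,"dy":-0.055,"dz":0.01,"yaw":0,"fingers":1},{"dx":0,"dy":-0.055,"dz":0.01,"yaw":0,"fingers":1},{"dx":0,"dy":-0.055,"dz":0.01,"yaw":0,"fingers":1}]'

```text
clock: 19.3
position: [0.4884, 0.2695, 0.1513]
tool_rot: [-3.142, -0.0, 1.482]
force: [1.3, 0.1, 0.1]
grip_width: 0.0001
finger_force: 0.4
```

```bash
python3 - <<'E'
from h import *
from workcell import grab_frame,readout
s=grab_frame('side');cv2.imwrite('pics/s9.png',s)
q=cv2.findNonZero(mask(s,(5,150,90),(16,255,255),(270,110,340,205)));print(cv2.convexHull(q).reshape(-1,2).tolist())
for a in(1.4,1.2,1.0,.8):print(a,[proj('side',cs(.062-.124*np.cos(a),y,.047+.124*np.sin(a))) for y in(.085,-.085)])
print(loc(readout.observe()['position']),readout.observe()['force'])
E
```

```text
[[322, 164], [318, 197], [317, 199], [310, 199], [282, 198], [281, 189], [281, 187], [286, 167], [287, 164], [288, 162], [302, 143], [303, 142], [304, 142], [313, 147], [314, 148], [320, 157], [321, 159], [322, 162]]
1.4 [array([313.7863, 132.4702]), array([310.3279, 156.8066])]
1.2 [array([307.2119, 134.0898]), array([303.0429, 158.5001])]
1.0 [array([301.2455, 136.8522]), array([296.4497, 161.4064])]
0.8 [array([296.1458, 140.613 ]), array([290.8359, 165.3696])]
[0.0266 0.0037 0.1512] [-0.0388 -0.2266 -0.443 ]
```

drive_tool --targets '[{"dx":0,"dy":-0.05,"dz":0.015,"yaw":0,"fingers":1},{"dx":0,"dy":-0.05,"dz":0.015,"yaw":0,"fingers":1},{"dx":0,"dy":-0.05,"dz":0.02,"yaw":0,"fingers":1},{"dx":0,"dy":-0.05,"dz":0.02,"yaw":0,"fingers":1},{"dx":0,"dy":-0.045,"dz":0.03,"yaw":0,"fingers":1},{"dx":0,"dy":-0.045,"dz":0.03,"yaw":0,"fingers":1},{"dx":0,"dy":-0.045,"dz":0.03,"yaw":0,"fingers":1},{"dx":0,"dy":-0.045,"dz":0.03,"yaw":0,"fingers":1},{"dx":0,"dy":-0.04,"dz":0.04,"yaw":0,"fingers":1},{"dx":0,"dy":-0.04,"dz":0.04,"yaw":0,"fingers":1},{"dx":0,"dy":-0.04,"dz":0.04,"yaw":0,"fingers":1},{"dx":0,"dy":-0.04,"dz":0.04,"yaw":0,"fingers":1}]'

```text
clock: 20.55
position: [0.4348, 0.2742, 0.116]
tool_rot: [-3.142, 0.0, 1.482]
force: [0.6, -0.3, -0.9]
grip_width: -0.0001
finger_force: 0.2
```

drive_tool --targets '[{"dx":0,"dy":-0.03,"dz":0.045,"yaw":0,"fingers":1},{"dx":0,"dy":-0.03,"dz":0.045,"yaw":0,"fingers":1},{"dx":0,"dy":-0.03,"dz":0.045,"yaw":0,"fingers":1},{"dx":0,"dy":-0.03,"dz":0.045,"yaw":0,"fingers":1},{"dx":0,"dy":0,"dz":0.04,"yaw":0,"fingers":1},{"dx":0,"dy":0,"dz":0.04,"yaw":0,"fingers":1},{"dx":0,"dy":0,"dz":0.04,"yaw":0,"fingers":1}]'

```text
clock: 21.25
position: [0.4233, 0.2752, 0.0861]
tool_rot: [3.142, -0.0, 1.482]
force: [-0.2, 1.3, 1.3]
grip_width: 0.0002
finger_force: 0.2
```

drive_tool --targets '[{"dx":0,"dy":0,"dz":0.03,"yaw":0,"fingers":1},{"dx":0,"dy":0,"dz":0.03,"yaw":0,"fingers":1},{"dx":0,"dy":0,"dz":0.03,"yaw":0,"fingers":1},{"dx":0,"dy":0,"dz":0.03,"yaw":0,"fingers":1},{"dx":0,"dy":0,"dz":0.03,"yaw":0,"fingers":1},{"dx":0,"dy":0,"dz":0.03,"yaw":0,"fingers":1},{"dx":0,"dy":0,"dz":0.03,"yaw":0,"fingers":1},{"dx":0,"dy":0,"dz":0.03,"yaw":0,"fingers":1},{"dx":0,"dy":0,"dz":0,"yaw":0,"fingers":1}]'

```text
clock: 22.15
position: [0.4231, 0.2752, 0.0621]
tool_rot: [-3.141, 0.0, 1.482]
force: [-0.3, 0.5, 0.1]
grip_width: 0.0
finger_force: 0.0
```

drive_tool --targets '[{"dx":0,"dy":0,"dz":0.02,"yaw":0,"fingers":1},{"dx":0,"dy":0,"dz":0.01,"yaw":0,"fingers":1},{"dx":0,"dy":0,"dz":0,"yaw":0,"fingers":1}]'

```text
clock: 22.45
position: [0.4232, 0.2752, 0.0593]
tool_rot: [-3.142, 0.0, 1.482]
force: [0.3, 0.1, -0.5]
grip_width: -0.0003
finger_force: 0.0
```

drive_tool --targets '[{"dx":0,"dy":0,"dz":0.02,"yaw":0,"fingers":1},{"dx":0,"dy":0,"dz":0.02,"yaw":0,"fingers":1},{"dx":0,"dy":0,"dz":0,"yaw":0,"fingers":1}]'

```text
clock: 22.75
position: [0.4232, 0.2753, 0.0552]
tool_rot: [-3.142, 0.0, 1.482]
force: [0.1, 0.8, 0.1]
grip_width: -0.0003
finger_force: 0.0
```

drive_tool --targets '[{"dx":0,"dy":0,"dz":0.01,"yaw":0,"fingers":1},{"dx":0,"dy":0,"dz":0,"yaw":0,"fingers":1}]'

```text
clock: 22.95
position: [0.4233, 0.2752, 0.0549]
tool_rot: [3.141, 0.0, 1.482]
force: [-2.5, -1.2, 13.7]
grip_width: -0.0001
finger_force: 7.0
```

The contact force rises at z = 0.055, which is the closed height. I'll retreat and verify.

drive_tool --targets '[{"dx":0,"dy":0,"dz":-0.05,"yaw":0,"fingers":1},{"dx":0,"dy":0,"dz":-0.2,"yaw":0,"fingers":1},{"dx":0,"dy":0,"dz":-0.3,"yaw":0,"fingers":1},{"dx":0,"dy":0,"dz":-0.3,"yaw":0,"fingers":1},{"dx":0,"dy":0,"dz":-0.3,"yaw":0,"fingers":1},{"dx":0,"dy":0,"dz":-0.3,"yaw":0,"fingers":1},{"dx":0,"dy":0,"dz":-0.2,"yaw":0,"fingers":1},{"dx":0,"dy":0,"dz":0,"yaw":0,"fingers":1},{"dx":0,"dy":0,"dz":0,"yaw":0,"fingers":1}]'

```text
clock: 23.85
position: [0.4232, 0.2751, 0.2194]
tool_rot: [3.141, -0.0, 1.482]
force: [0.2, 0.1, -1.0]
grip_width: -0.0001
finger_force: 0.0
```

```bash
python3 - <<'E'
from h import *
from workcell import grab_frame,readout
s=grab_frame('side');t=grab_frame('top')
q=cv2.findNonZero(mask(s,(5,150,90),(16,255,255),(265,110,340,205)));print(cv2.convexHull(q).reshape(-1,2).tolist())
print('closed lid corners',[proj('side',cs(x,y,.055)) for x in(-.062,.062) for y in(.085,-.085)])
s0=cv2.imread('pics/side0.png')
for nm,lo,hi,bx in(('green',(45,100,60),(75,255,255),(300,120,340,165)),('powder',(0,0,150),(180,40,255),(295,290,340,350)),('red',(0,120,60),(8,255,255),(330,200,460,250))):
    for im in(s0,s):
        q=cv2.findNonZero(mask(im,lo,hi,bx));print(nm,None if q is None else (len(q),q.reshape(-1,2).mean(0)))
print(proj('side',[.6282,-.0561,.02]));o=readout.observe();print(o['clock'],o['position'],o['force'])
cv2.imwrite('pics/g10.png',np.hstack([cv2.resize(s[110:210,265:365],(400,400)),cv2.resize(t[160:260,210:310],(400,400))]))
E
```

```text
[[320, 178], [319, 188], [318, 197], [317, 199], [310, 199], [282, 198], [281, 189], [281, 175], [282, 172], [287, 161], [288, 160], [306, 160], [320, 161]]
closed lid corners [array([287.4604, 159.6918]), array([281.4565, 185.4495]), array([320.2412, 160.0796]), array([317.6457, 186.0016])]
green (318, array([318.7547, 142.6384]))
green (414, array([319.9372, 143.099 ]))
powder (892, array([317.0202, 319.1839]))
powder (923, array([316.6306, 319.1495]))
red (26, array([424.6923, 229.1538]))
red (29, array([424.6207, 229.    ]))
[358.2117 239.4399]
23.95 [0.4228 0.2749 0.2186] [-0.385  -0.6164 -1.159 ]
```

```bash
python3 -c "
from workcell import workorder
print(workorder.job_done())"
```

```text
the job is handed in; nothing more can be done
None
```

The tube lies flat in the cradle and the lid is closed: its outline matches the closed position and contact came at the closed height. The job is handed in at about 24 s, and images before and after show both jars where they were; I did not re-measure the stopper, but the arm did not go near it.

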